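# Set the filter turret to the cross, then press the reading key

### The arm

A 6-joint arm with a two-finger parallel gripper is mounted at the origin on a cart in front of the work surface, level with it; the furniture and walls round the work are solid. World frame = base frame: x ahead of the robot, y to its left, z up, the work surface at z = 0. Lengths are in m, angles in degrees, forces in N, time in s.
With the tool pointing down it reaches from about 0.3 to 0.75 m from the base axis. Payload 8.5 kg.
Tool frame: the origin (TCP) lies between the finger pads; the fingertips stand 8 mm ahead of it and the grasp point (between the pads) lies 11 mm behind it; y points along the fingers, z is the direction in which the jaws open and shut, and the axes are right-handed (so a half turn about y gives the same grasp; the last joint's range is limited). The gripper opens to 85 mm and grips with 20 to 120 N. Pads are 22 mm wide; open, the fingers measure 114 mm over their backs; the gripper's body (76 mm by 85 mm) begins 54 mm behind the grasp point. The pads swing forward as they close: fully open they stand 13 mm farther back than shut.
Start: joints at [50.919, 21.807, 74.336, -0, 83.858, -12.336], TCP at [0.248, 0.491, 0.239] pointing down, gripper open.
Joint ranges: [-178.18, 178.18], [-50.72, 133.34], [12.68, 142.11], [-81.47, 261.47], [9.98, 163.14], [-165.26, 165.26]. Speed limits (degrees/s): [136.94, 136.94, 180, 180, 180, 180].

### API

Orientations are given as a 3x3 rotation matrix whose columns are the frame's x, y, z axes.
In Python, from rig import env, get_image gives the robot as it stands.
- The arm moves only by the tool move_arm, never from a script. Its argument "targets" is one flat list of numbers, 6 for each row, row after row: the shift along the tool's x, y, z in mm, then the turn, a rotation vector about the tool's x, y, z in rad. A call has exactly 5 rows; each row shifts and turns the commanded pose from where the row before left it, along the tool's axes as they then stand; what a row does not reach is not made up. A row lasts 1/8 s, in which the tool goes at most 62.5 mm and 10.7 degrees, less where a joint would pass 70% of its speed; a pose out of reach is approached as far as the arm can. A call is refused whole if a number of a shift passes 62.5 or a number of a turn 0.188, either way. A call with a gripper value outside its range is refused whole. "hand" is the opening, from -1 (shut) to 1 (fully open), so that 0 is half open, set as the call begins (left out, the last holds). The fingers move at their own pace and stop on an object; "squeeze" is the grip in N (left out, the last holds). Time passes only in rows, so rows that do not move let the fingers close, or fill a call up. It gives the time, the measured TCP pose, the force and the opening at its end, in the units of the state.
- env.observe(): the state, without advancing time (a new reading comes with each control period).
- get_image(name): name is "scene" or "side" or "wrist"; returns a dict with "pixels" (384x512x3 uint8, red, green, blue), "z_map" (384x512 float32, m along the optical axis (not along the pixel's ray), 0 where there is no reading), "intrinsics" (3x3 intrinsics, pixels), "R" (3x3) and "t" (3): a world point X has camera coordinates R X + t; the wrist camera has in their place "mount" (4x4, takes a point from camera to tool coordinates, whose origin is the TCP and whose axes are the tool frame's). Camera axes: x right, y down, z forward; pixel columns grow to the right and rows downward; lengths in m; the calibration is good to about 2 mm. The wrist camera is an equidistant fisheye: a pixel r from the principal point sees the ray r / f radians off the axis. A picture is of the moment at which its call begins: read the wrist's pose just before it.
- env.close_job(): hands the job in, once; it reports no verdict.
The state is a dict: "time_s": time; "q": joint angles; "qvel": joint speeds; "joint_efforts": joint torques, N m; "position": TCP position; "tool_rot": TCP orientation; "ft_force": force on the tool from outside, world axes, zero at the start; "wrist_torque": the same for the moment, N m; "grip_width": finger opening in m.
Only numpy, scipy, OpenCV 4.12 (cv2) and the standard library are available. Lean on these libraries where they do the work, as an engineer would, in place of code of your own. Each camera call takes 0.05 s, during which the arm holds its last target.

### The job

On the bench photometer, push the upright tab of the filter turret round with a fingertip, either way, until its pointer stands at the cross mark; then press the reading key down fully, let it come up again and finish clear of everything. Only push and press: do not pinch the tab, do not press the key before the pointer is at the cross, do not shift the photometer or twist its mark ring, and leave everything on and around it where it stands.

Things in the scene. Friction and masses are not known exactly. Their poses are not given: they have to be found in the camera images.
- photometer: White bench instrument, 180 (x) x 290 (y) x 50 mm high, about 3 kg, standing loose on rubber feet. Origin: centre of its underside, on the bench; x to its back, y to its left, z up; its front faces the robot, give or take its yaw (within 0.3 rad). Its top (50 mm up) carries the filter turret on the left half and a small deck with the reading key and a loose cap on the right.
- turret_axis (a point): Point on the vertical axis of the filter turret, 54 mm above the photometer's underside (the top face of the mark ring), 50 mm to the left of the photometer's centre.
- turret (a joint): Angle of the filter turret (grey disc, 90 mm across, 8 mm thick, lying on the mark ring, its top 62 mm above the photometer's underside), rad, counter-clockwise from above; at 0 its tab points to the photometer's front (-x). Turns either way past a full turn (stops at +-9), no clicks or spring; stays where it is left. Friction about 0.06 N m: some 1.5 N at the tab.
- tab_top (a point): Middle of the top edge of the upright grey tab near the turret's rim, 45 mm from the axis, 94 mm above the photometer's underside. The tab stands radially, from 30 to 60 mm from the axis: a 6 mm thick core with a 4 mm cheek on either side, 14 mm thick in all; the cheeks reach from 33 to 58 mm from the axis and from 65 to 91 mm above the photometer's underside.
- pointer (a point): Pointer of the turret: straight out from the tab's middle plane, 62 mm from the axis, 59 mm above the photometer's underside. It turns with the tab; the tab lies between it and the axis.
- cross_mark (a point): Where the pointer must stand: 62 mm from the axis, straight inward of the raised black X-shaped cross (19 mm across, centred 72.5 mm from the axis) on the mark ring, a flat metal ring 170 mm across, set to another angle every time and stiff (1.5 N m). Its black marks, a quarter turn apart, differ in shape: counter-clockwise from above: cross, solid disc, open ring, straight bar.
- tab_face_a: Cheek of the tab on its clockwise side, 25 x 4 x 26 mm; origin at its centre. Pushing on it turns the turret counter-clockwise.
- tab_face_b: Cheek of the tab on its counter-clockwise side, 25 x 4 x 26 mm; origin at its centre. Pushing on it turns the turret clockwise.
- read_key (a joint): Travel of the reading key, m: 0 up, 0.006 fully down (about 4 N); springs back by itself.
- read_key_top (a point): Centre of the top of the reading key, a round grey push button 26 mm across in a grey housing on the photometer's right-hand deck, near its front (45 mm to the front and 90 mm to the right of the photometer's centre). Pressed straight down.
- screwcap: Bystander: blue screw cap, 50 mm across, 26 mm high, loose on the photometer's deck behind the reading key. Origin: centre of its underside.
- petri: Bystander: glass dish, 60 mm across, 14 mm high, left of the photometer. Origin: centre of its underside.
- tape: Bystander: roll of label tape lying flat, 66 mm across, 19 mm high, right of the photometer. Origin: centre of its underside.
- beaker: Bystander: white plastic beaker, 62 x 56 mm, 72 mm high, right of the photometer towards the back. Origin: centre of its underside.
- sample_bottle: Bystander: white bottle with red screw cap, 71 mm across, 108 mm high, far to the left. Origin: centre of its underside.
- flask: Bystander: conical glass flask, 64 mm across, 100 mm high, far to the right. Origin: centre of its underside.

How it is judged:
By the outcome, as a careful person would: the job done as asked, in the order asked, and still so for the second after the job is handed in, with the robot touching nothing.
It also fails if it takes over 54 s, if anything falls off the work surface, if the arm or the gripper's body presses on something with over 40 N, if the wrist force passes 120 N, or if a joint passes its speed limit or range.

## Working session

There is one attempt and no reset: what is moved stays moved. The work goes in short steps, Python scripts to look and compute and a tool call to move; the robot and the scene stay as the last step left them, time stands still between calls to the robot, and variables do not carry over. Pictures are saved under pics/ and viewed, and the job is handed in when it is done.

Besides the shell and the picture viewer there is one more tool, called after "Request:" in YAML: its name, and indented under it one key for each argument. move_arm: Moves the arm, as the interface text tells. Its arguments: {"type":"object","properties":{"targets":{"type":"array"},"hand":{"type":"number"},"squeeze":{"type":"number"}},"required":["targets"]}

```bash
ls; mkdir -p pics; python3 - <<'E'
from rig import env,get_image
import cv2,numpy as np
s=env.observe();print({k:np.round(v,3).tolist() for k,v in s.items()})
for n in["scene","side","wrist"]:
    g=get_image(n);cv2.imwrite(f"pics/{n}0.png",g["pixels"][:,:,::-1]);np.savez(f"{n}0.npz",**g)
    print(n,g["intrinsics"].round(2).tolist(),[np.round(g[k],3).tolist() for k in("R","t","mount") if k in g])
E
```

```text
pics
{'time_s': 0.0, 'q': [50.917, 21.843, 74.384, 0.001, 83.858, -12.335], 'qvel': [0.03, -0.061, -0.013, 0.051, 0.028, 0.07], 'joint_efforts': [-0.001, -44.846, -23.128, -0.0, 0.005, 0.0], 'position': [0.247, 0.491, 0.239], 'tool_rot': [[0.893, -0.001, 0.45], [-0.45, -0.001, 0.893], [-0.0, -1.0, -0.001]], 'ft_force': [-0.277, 0.753, 1.222], 'wrist_torque': [-0.006, 0.008, 0.015], 'grip_width': 0.086}
scene [[430.76, 0.0, 243.76], [0.0, 430.76, 194.0], [0.0, 0.0, 1.0]] [[[0.671, -0.741, -0.022], [-0.388, -0.326, -0.862], [0.632, 0.587, -0.507]], [-0.372, 0.292, 1.01]]
side [[458.9, 0.0, 263.75], [0.0, 458.9, 198.01], [0.0, 0.0, 1.0]] [[[0.735, -0.678, 0.007], [-0.573, -0.626, -0.53], [0.364, 0.385, -0.848]], [-0.425, 0.362, 1.323]]
wrist [[297.32, 0.0, 257.11], [0.0, 297.32, 199.29], [0.0, 0.0, 1.0]] [[[-0.001, 0.962, 0.274, -0.07], [-0.001, -0.274, 0.962, -0.135], [1.0, 0.0, 0.001, 0.001], [0.0, 0.0, 0.0, 1.0]]]
```

View pics/scene0.png

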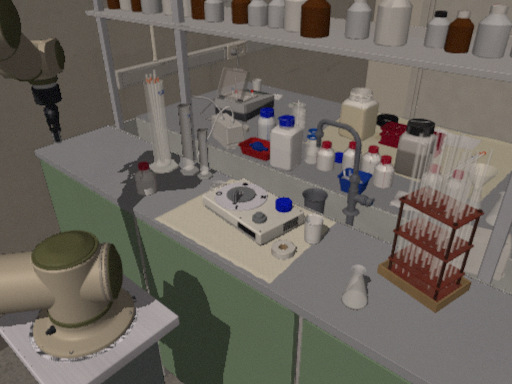

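View pics/side0.png

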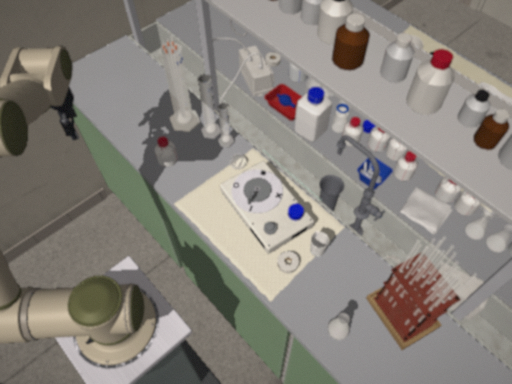

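View pics/wrist0.png

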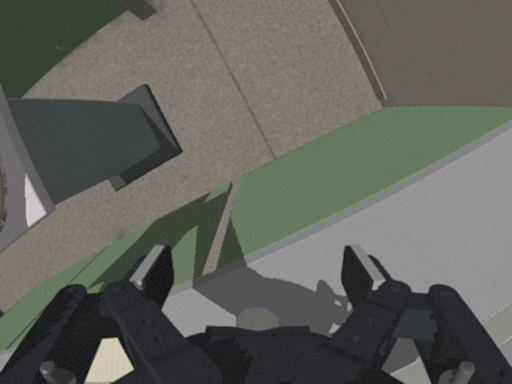

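```bash
python3 - <<'E'
import cv2,numpy as np
a=cv2.imread("pics/scene0.png")[165:265,190:340];b=cv2.imread("pics/side0.png")[145:275,205:335]
cv2.imwrite("pics/s1.png",cv2.resize(a,None,fx=5,fy=5,interpolation=3));cv2.imwrite("pics/d1.png",cv2.resize(b,None,fx=4.6,fy=4.6,interpolation=3))
E
```

```text
(no output)
```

View pics/s1.png

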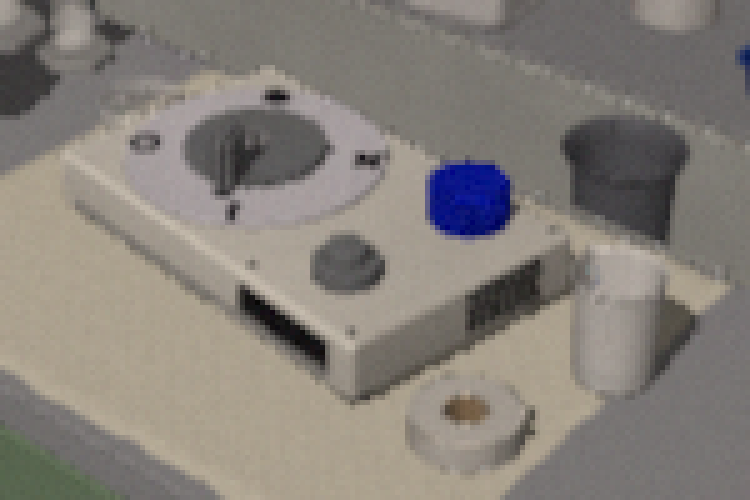

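View pics/d1.png

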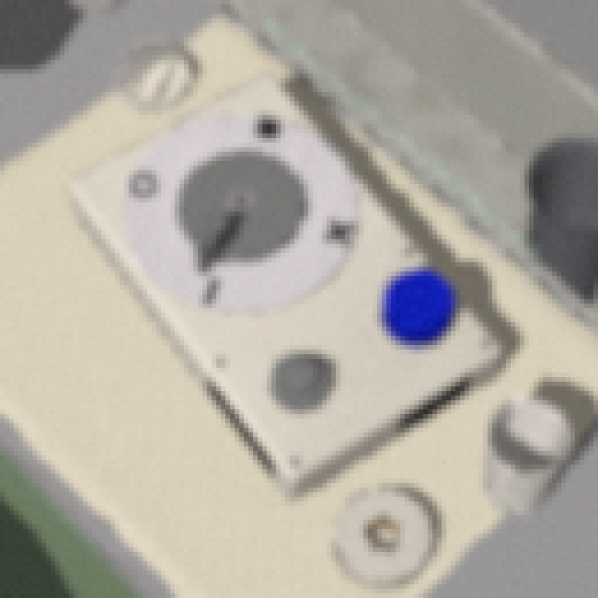

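```bash
cat > h.py <<'E'
import numpy as np
def load(n): return dict(np.load(n))
def ray(g,uv):
    K=g["intrinsics"];d=np.linalg.inv(K)@[uv[0],uv[1],1];return -g["R"].T@g["t"],g["R"].T@d
def onz(g,uv,z):
    c,d=ray(g,uv);return c+d*(z-c[2])/d[2]
def dep(g,uv):
    c,d=ray(g,uv);return c+d*g["z_map"][int(round(uv[1])),int(round(uv[0]))]
E
python3 - <<'E'
from h import *
D=load("side0.npz");S=load("scene0.npz")
import numpy as np
f=lambda p:(205+(p[0]+.5)/4.6-.5,145+(p[1]+.5)/4.6-.5)
e=lambda p:(190+(p[0]+.5)/5-.5,165+(p[1]+.5)/5-.5)
for nm,ps,g,t in(("side",dict(cross=(340,232,.054),disc=(267,128,.054),ring=(143,185,.054),bar=(210,292,.054),key=(300,378,.058),cap=(420,306,.076),cL=(75,187,.05),cR=(290,485,.05),bL=(283,80,.05)),D,f),("scene",dict(cross=(369,159,.054),disc=(277,95,.054),ring=(145,143,.054),bar=(234,211,.054),key=(347,250,.06),cap=(470,172,.076),cL=(67,150,.05),cR=(355,345,.05)),S,e)):
    for k,v in ps.items(): print(nm,k,onz(g,t(v),v[2]).round(4),dep(g,t(v)).round(4))
E
```

```text
side cross [ 0.6232 -0.0217  0.054 ] [ 0.6233 -0.0216  0.0538]
side disc [0.646  0.0794 0.054 ] [0.6479 0.0815 0.05  ]
side ring [0.5465 0.1027 0.054 ] [0.5479 0.1046 0.0505]
side bar [0.5223 0.0036 0.054 ] [0.5254 0.0073 0.046 ]
side key [ 0.5206 -0.0897  0.058 ] [ 0.5175 -0.0929  0.0662]
side cap [ 0.612  -0.1112  0.076 ] [ 0.6123 -0.111   0.0753]
side cL [0.5109 0.1365 0.05  ] [0.5129 0.1396 0.0444]
side cR [ 0.4639 -0.1408  0.05  ] [ 0.4679 -0.1368  0.0383]
side bL [0.6863 0.1055 0.05  ] [7.117e-01 1.321e-01 2.000e-04]
scene cross [ 0.6286 -0.0185  0.054 ] [ 0.627  -0.0199  0.0552]
scene disc [0.6532 0.0824 0.054 ] [0.6501 0.0795 0.0564]
scene ring [0.5509 0.1051 0.054 ] [0.5489 0.103  0.0557]
scene bar [0.5277 0.0048 0.054 ] [0.525  0.0022 0.0563]
scene key [ 0.5322 -0.0822  0.06  ] [ 0.5172 -0.0951  0.073 ]
scene cap [ 0.6279 -0.0991  0.076 ] [ 0.6284 -0.0987  0.0756]
scene cL [0.5167 0.1426 0.05  ] [0.5187 0.145  0.0482]
scene cR [ 0.4731 -0.1384  0.05  ] [ 0.4747 -0.137   0.0484]
```

```bash
python3 - <<'E'
from h import *
for n in("side0.npz","scene0.npz"):
    g=load(n);z=g["z_map"];v,u=np.mgrid[:384,:512];K=g["intrinsics"]
    P=np.stack([(u-K[0,2])/K[0,0]*z,(v-K[1,2])/K[1,1]*z,z],-1).reshape(-1,3);P=(P-g["t"])@g["R"]
    m=(np.hypot(P[:,0]-.587,P[:,1]-.042)<.07)&(P[:,2]>.075)&(P[:,2]<.11);Q=P[m]
    print(n,m.sum(),Q.mean(0).round(4),Q[:,2].max(), np.linalg.svd((Q-Q.mean(0))[:,:2],full_matrices=0)[2][0])
    for r in Q[np.argsort(-Q[:,2])][:60:4]:print(r.round(4))
    m=(np.hypot(P[:,0]-.52,P[:,1]+.09)<.02);Q=P[m];print("keyz",np.percentile(Q[:,2],[50,80,90,95,100]).round(4));k=Q[Q[:,2]>np.percentile(Q[:,2],90)-.002];print(k.mean(0))
    m=(np.hypot(P[:,0]-.587,P[:,1]-.042)<.035)&(P[:,2]<.07);print("turret z",np.median(P[m][:,2]))
E
```

```text
side0.npz 46 [0.5385 0.0217 0.0876] 0.09645240345167022 [-0.95304938 -0.30281494]
[0.5399 0.0233 0.0965]
[0.531  0.0229 0.0947]
[0.5366 0.0245 0.0926]
[0.5489 0.0193 0.0915]
[0.5546 0.0304 0.0905]
[0.5477 0.0323 0.0897]
[0.5332 0.0209 0.0888]
[0.5384 0.0219 0.088 ]
[0.5275 0.0193 0.0849]
[0.5506 0.0214 0.0814]
[0.5322 0.0152 0.0786]
[0.5504 0.0212 0.0759]
keyz [0.0624 0.0695 0.0713 0.0734 0.0778]
[ 0.51626492 -0.09289693  0.07196652]
turret z 0.0601067910635328
scene0.npz 55 [0.5396 0.0207 0.0864] 0.09648932913391944 [-0.98541158 -0.1701882 ]
[0.5363 0.021  0.0965]
[0.5405 0.0209 0.0947]
[0.5355 0.0204 0.0935]
[0.5456 0.0299 0.0926]
[0.5355 0.0163 0.0916]
[0.5318 0.0212 0.0914]
[0.5473 0.0232 0.0908]
[0.5336 0.0148 0.086 ]
[0.554  0.0213 0.0849]
[0.5466 0.0187 0.0821]
[0.5327 0.0183 0.0815]
[0.5315 0.0174 0.0788]
[0.5382 0.0153 0.0765]
[0.5333 0.0149 0.0754]
keyz [0.064  0.0718 0.0731 0.0737 0.0751]
[ 0.51866591 -0.09206963  0.07278329]
turret z 0.06279052861255383
```

```bash
cat >> h.py <<'E'
from scipy.spatial.transform import Rotation as Ro
def toolR(yaw): # x at yaw(deg), y down
    a=np.radians(yaw);c,s=np.cos(a),np.sin(a)
    return np.array([[c,0,-s],[s,0,c],[0,-1,0.]])
def plan(p,R,p2,R2,n):
    dv=Ro.from_matrix(R.T@R2).as_rotvec()/n;out=[];dp=(np.array(p2)-p)/n
    for i in range(n):
        out.append(np.r_[R.T@dp*1000,dv]);R=R@Ro.from_rotvec(dv).as_matrix()
    return np.array(out)
def show(A):
    for i in range(0,len(A),5):print([[round(float(x),1) for x in r[:3]]+[round(float(x),4) for x in r[3:]] for r in A[i:i+5]])
E
python3 - <<'E'
from h import *
from rig import env
D=load("side0.npz")
for p in((183,122),(211,130),(226,140),(166,155)):print(p,onz(D,p,0).round(3))
s=env.observe();A=plan(s["position"],np.array(s["tool_rot"]),[.531,.0585,.235],toolR(-157),15);show(A)
E
```

```text
(183, 122) [ 0.608  0.48  -0.   ]
(211, 130) [0.661 0.379 0.   ]
(226, 140) [0.671 0.305 0.   ]
(166, 155) [0.468 0.397 0.   ]
[[29.9, 0.3, -17.2, 0.0001, 0.1516, 0.0001], [32.1, 0.3, -12.5, 0.0001, 0.1516, 0.0001], [33.6, 0.3, -7.5, 0.0001, 0.1516, 0.0001], [34.4, 0.3, -2.4, 0.0001, 0.1516, 0.0001], [34.4, 0.3, 2.8, 0.0001, 0.1516, 0.0001]]
[[33.5, 0.3, 8.0, 0.0001, 0.1516, 0.0001], [31.9, 0.3, 13.0, 0.0001, 0.1516, 0.0001], [29.6, 0.3, 17.6, 0.0001, 0.1516, 0.0001], [26.6, 0.3, 21.9, 0.0001, 0.1516, 0.0001], [23.0, 0.3, 25.7, 0.0001, 0.1516, 0.0001]]
[[18.9, 0.3, 28.9, 0.0001, 0.1516, 0.0001], [14.3, 0.3, 31.4, 0.0001, 0.1516, 0.0001], [9.4, 0.3, 33.2, 0.0001, 0.1516, 0.0001], [4.3, 0.3, 34.2, 0.0001, 0.1516, 0.0001], [-0.9, 0.3, 34.5, 0.0001, 0.1516, 0.0001]]
```

Request:
move_arm:
  targets: [29.9, 0, -17.2, 0, 0.15, 0, 32.1, 0, -12.5, 0, 0.15, 0, 33.6, 0, -7.5, 0, 0.15, 0, 34.4, 0, -2.4, 0, 0.15, 0, 34.4, 0, 2.8, 0, 0.15, 0]
  hand: -1
  squeeze: 40

```text
time_s: 0.78
position: [0.3429, 0.3463, 0.2392]
tool_rot: [[0.342, -0.0, 0.94], [-0.94, -0.0, 0.342], [0.0, -1.0, -0.0]]
ft_force: [-0.3, 0.1, -0.5]
grip_width: 0.0003
```

Request:
move_arm:
  targets: [33.5, 0, 8, 0, 0.15, 0, 31.9, 0, 13, 0, 0.15, 0, 29.6, 0, 17.6, 0, 0.15, 0, 26.6, 0, 21.9, 0, 0.15, 0, 23, 0, 25.7, 0, 0.15, 0]

```text
time_s: 1.4
position: [0.439, 0.2033, 0.2392]
tool_rot: [[-0.39, -0.0, 0.921], [-0.921, -0.0, -0.39], [0.0, -1.0, -0.0]]
ft_force: [-0.7, -0.2, 0.6]
grip_width: -0.0
```

Request:
move_arm:
  targets: [18.9, 0, 28.9, 0, 0.15, 0, 14.3, 0, 31.4, 0, 0.15, 0, 9.4, 0, 33.2, 0, 0.15, 0, 4.3, 0, 34.2, 0, 0.15, 0, -0.9, 0, 34.5, 0, 0.15, 0]

```text
time_s: 2.02
position: [0.5362, 0.0608, 0.2391]
tool_rot: [[-0.913, -0.001, 0.408], [-0.408, 0.0, -0.913], [0.0, -1.0, -0.0]]
ft_force: [-0.1, 0.6, 0.8]
grip_width: -0.0001
```

```bash
cat >> h.py <<'E'
def wray(g,uv): # returns cam origin, dir in world
    K=g["intrinsics"];x=(uv[0]-K[0,2])/K[0,0];y=(uv[1]-K[1,2])/K[1,1];r=np.hypot(x,y)
    d=np.array([np.sin(r)*x/max(r,1e-9),np.sin(r)*y/max(r,1e-9),np.cos(r)]);M=g["mount"]
    Rw=np.array(g["tool_rot"]);return np.array(g["position"])+Rw@M[:3,3],Rw@M[:3,:3]@d
def wonz(g,uv,z):
    c,d=wray(g,uv);return c+d*(z-c[2])/d[2]
def wproj(g,X):
    M=g["mount"];T=np.array(g["tool_rot"]).T@(np.array(X)-g["position"]);c=M[:3,:3].T@(T-M[:3,3])
    r=np.arctan2(np.hypot(c[0],c[1]),c[2]);n=np.hypot(c[0],c[1]);K=g["intrinsics"]
    return np.array([K[0,2]+K[0,0]*r*c[0]/n,K[1,2]+K[1,1]*r*c[1]/n])
def snap(tag,names=("wrist",)):
    from rig import env,get_image
    import cv2
    for n in names:
        s=env.observe();g=get_image(n);g=dict(g);g["position"]=s["position"];g["tool_rot"]=s["tool_rot"]
        np.savez(f"{n}{tag}.npz",**g);cv2.imwrite(f"pics/{n}{tag}.png",g["pixels"][:,:,::-1])
    print(s["time_s"],np.round(s["position"],4),np.round(s["tool_rot"],3).tolist(),np.round(s["q"],1),np.round(s["ft_force"],2),s["grip_width"])
E
python3 -c "
from h import *
snap(1)"
```

```text
2.025 [0.5362 0.0608 0.2391] [[-0.913, -0.001, 0.408], [-0.408, 0.0, -0.913], [0.0, -1.0, -0.0]] [-6.1 20.8 76.   0.  83.3 59.8] [-0.08  0.61  0.78] -7.195829199637632e-05
```

View pics/wrist1.png

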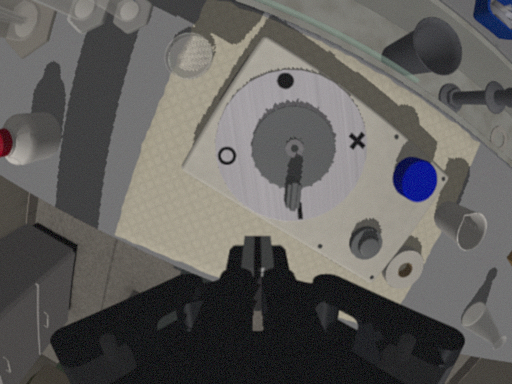

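```bash
python3 -c "
import cv2
a=cv2.imread('pics/wrist1.png')[60:280,200:440];cv2.imwrite('pics/w1c.png',cv2.resize(a,None,fx=2.7,fy=2.7,interpolation=2))
from h import *
g=load('wrist1.npz')
M={k:wonz(g,v,z) for k,v,z in (('cross',(357,141),.054),('disc',(285.5,80.5),.054),('ring',(227,155.5),.054),('bar',(300,212),.054),('hub',(294.5,147),.066))}
for k in M:print(k,M[k].round(4))
c=np.mean([M[k] for k in ('cross','disc','ring','bar')],0);print(c)
for k in M:print(k,np.degrees(np.arctan2(*(M[k]-c)[1::-1])),np.linalg.norm((M[k]-c)[:2]))
"
```

```text
cross [ 0.6234 -0.021   0.054 ]
disc [0.648  0.0789 0.054 ]
ring [0.5481 0.103  0.054 ]
bar [0.5225 0.0022 0.054 ]
hub [0.587 0.042 0.066]
[0.58549771 0.04077829 0.054     ]
cross -58.50361017805891 0.07245480950425173
disc 31.404521936378462 0.07324206612010968
ring 121.00905161152005 0.07261294046539929
bar -148.4740791234521 0.07385959505280103
hub 37.77875580133355 0.0019213199022062141
```

View pics/w1c.png

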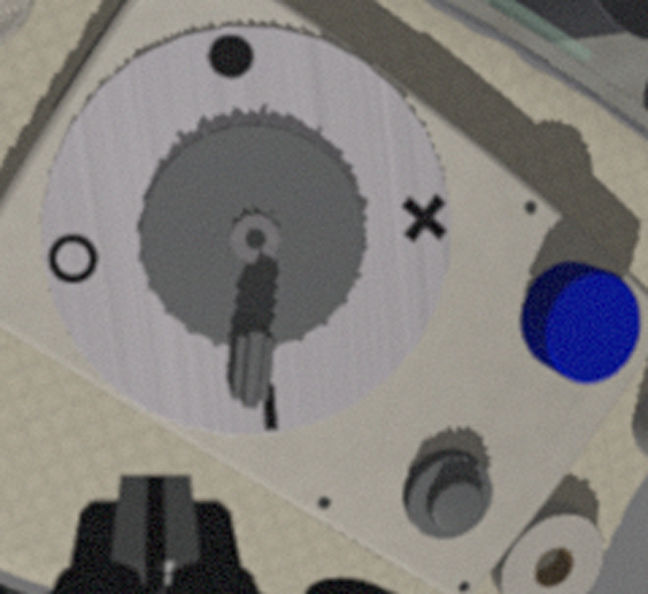

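```bash
python3 -c "
from h import *
g=load('wrist1.npz');c=np.array([.5855,.0408])
f=lambda p:((p[0]+.5)/2.7-.5+200,(p[1]+.5)/2.7-.5+60)
a=wonz(g,f((257,333)),.094);b=wonz(g,f((250,404)),.094)
print(a,b,np.linalg.norm((a-b)[:2]),[ (np.degrees(np.arctan2(p[1]-c[1],p[0]-c[0])),np.hypot(*(p[:2]-c))) for p in (a,b,(a+b)/2)])
for z in(.066,.07,.074):print(wonz(g,f((463,500)),z))
print(g['z_map'][240:250:3,366:378:3],g['z_map'][195,295])
# depth -> world
for uv in ((370,244),(372,246),(362,236),(293,200),(357,141),(330,225),(415,178)):
    o,d=wray(g,uv);M=g['mount'];ax=np.array(g['tool_rot'])@M[:3,2];print(uv,(o+d/(d@ax)*g['z_map'][uv[1],uv[0]]).round(4))
"
```

```text
[0.55665051 0.03087983 0.094     ] [0.53151855 0.02149818 0.094     ] 0.026825932341428348 [(np.float64(-161.02398562473127), np.float64(0.03050742255353105)), (np.float64(-160.32478503096397), np.float64(0.05732849995907953)), (np.float64(-160.56763216954425), np.float64(0.043917219945167466))]
[ 0.52339546 -0.09352179  0.066     ]
[ 0.52438251 -0.09113953  0.07      ]
[ 0.52536955 -0.08875726  0.074     ]
[[0.32884303 0.32715166 0.32703415 0.3267412 ]
 [0.32770646 0.3288285  0.32701078 0.32939997]
 [0.32973814 0.32899952 0.32892194 0.32889292]
 [0.32980332 0.33187976 0.33017015 0.3299999 ]] 0.28911117
(370, 244) [ 0.5253 -0.088   0.0719]
(372, 246) [ 0.5242 -0.0914  0.0726]
(362, 236) [ 0.5281 -0.0778  0.0631]
(293, 200) [0.5405 0.0251 0.0942]
(357, 141) [ 0.6232 -0.0204  0.0558]
(330, 225) [ 0.5218 -0.0392  0.0508]
(415, 178) [ 0.6177 -0.0972  0.0757]
```

```bash
python3 -c "
from h import *
from rig import env
s=env.observe();show(plan(s['position'],np.array(s['tool_rot']),[.5317,.0578,.082],toolR(-160.5),5))"
```

```text
[[1.2, 31.3, -0.6, -0.0003, 0.0142, 0.0], [1.2, 31.3, -0.6, -0.0003, 0.0142, 0.0], [1.2, 31.3, -0.5, -0.0003, 0.0142, 0.0], [1.2, 31.3, -0.5, -0.0003, 0.0142, 0.0], [1.2, 31.3, -0.5, -0.0003, 0.0142, 0.0]]
```

Request:
move_arm:
  targets: [1.2, 40, -0.6, 0, 0.016, 0, 1.2, 50, -0.6, 0, 0.016, 0, 1.2, 40, -0.5, 0, 0.016, 0, 1.2, 20, -0.5, 0, 0.016, 0, 1.2, 7, -0.5, 0, 0.016, 0]

```text
time_s: 2.7
position: [0.5286, 0.0621, 0.0812]
tool_rot: [[-0.941, -0.002, 0.338], [-0.338, 0.0, -0.941], [0.002, -1.0, -0.001]]
ft_force: [-0.3, -0.3, 0.0]
grip_width: 0.0
```

```bash
python3 -c "
from h import *
snap(2,('side','wrist'))
import cv2
a=cv2.imread('pics/wrist2.png')[60:384,130:440];cv2.imwrite('pics/w2c.png',cv2.resize(a,None,fx=1.8,fy=1.8,interpolation=2))
"
```

```text
2.75 [0.5285 0.0621 0.0812] [[-0.942, -0.002, 0.337], [-0.337, 0.0, -0.942], [0.002, -1.0, -0.001]] [-6.1 29.9 90.2  0.  60.  64.3] [-0.8   0.18 -0.2 ] 0.0002511995075826872
```

View pics/w2c.png

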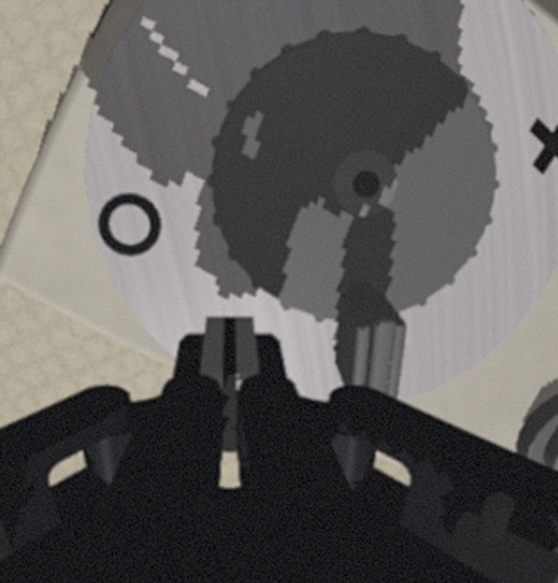

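Request:
move_arm:
  targets: [-1, 0, 5, 0, 0, 0, 0, 0, 5, 0, 0, 0, 0, 0, 4, 0, 0, 0, 0, 0, 3, 0, 0, 0, 0, 0, 0, 0, 0, 0]

```text
time_s: 3.42
position: [0.5359, 0.0461, 0.0824]
tool_rot: [[-0.941, 0.0, 0.338], [-0.338, -0.0, -0.941], [-0.0, -1.0, 0.0]]
ft_force: [1.0, 0.5, 0.0]
grip_width: 0.0
```

```bash
python3 -c "
from h import *
snap(3)
import cv2
a=cv2.imread('pics/wrist3.png')[60:384,130:440];cv2.imwrite('pics/w3c.png',cv2.resize(a,None,fx=1.8,fy=1.8,interpolation=2))
"
```

```text
3.425 [0.5359 0.0461 0.0824] [[-0.941, 0.0, 0.338], [-0.338, -0.0, -0.941], [-0.0, -1.0, 0.0]] [-7.7 30.2 89.3 -0.  60.5 62.6] [0.98 0.51 0.04] 2.6991827617056453e-06
```

View pics/w3c.png

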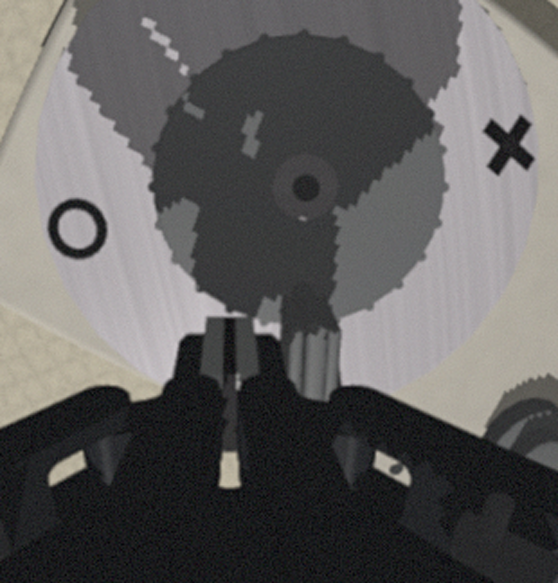

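Request:
move_arm:
  targets: [2, 0, 4.8, 0, -0.105, 0, 2, 0, 4.8, 0, -0.105, 0, 2, 0, 4.8, 0, -0.105, 0, 2, 0, 4.8, 0, -0.105, 0, 2, 0, 4.8, 0, -0.105, 0]

```text
time_s: 4.1
position: [0.5393, 0.0212, 0.0822]
tool_rot: [[-0.642, -0.002, 0.767], [-0.767, 0.0, -0.642], [0.001, -1.0, -0.002]]
ft_force: [-1.8, 0.6, 1.7]
grip_width: -0.0001
```

```bash
cat >> h.py <<'E'
def rel(g,c=(.5855,.0408)):
    p=np.array(g["position"]);R=np.array(g["tool_rot"]);d=np.array([c[0]-p[0],c[1]-p[1],0]);v=R.T@d*1000
    print("axis in tool mm",v.round(1),"yaw",np.degrees(np.arctan2(R[1,0],R[0,0])).round(2))
E
python3 -c "
from h import *
snap(4);g=load('wrist4.npz');rel(g)
import cv2
a=cv2.imread('pics/wrist4.png')[60:384,130:440];cv2.imwrite('pics/w4c.png',cv2.resize(a,None,fx=1.8,fy=1.8,interpolation=2))
"
```

```text
4.1 [0.5393 0.0212 0.0822] [[-0.642, -0.002, 0.767], [-0.767, 0.0, -0.642], [0.001, -1.0, -0.002]] [-10.3  30.4  88.9   0.   60.8  29.6] [-1.8   0.64  1.73] -0.00010254630843067605
axis in tool mm [-44.7  -0.1  22.8] yaw -129.95
```

View pics/w4c.png

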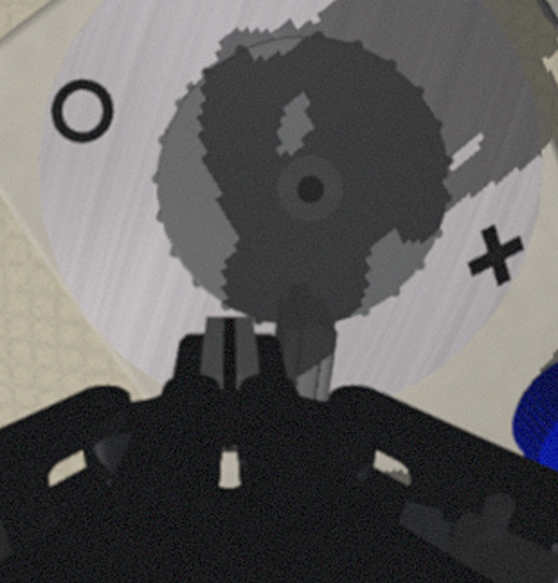

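Request:
move_arm:
  targets: [2, 0, 4.8, 0, -0.105, 0, 2, 0, 4.8, 0, -0.105, 0, 2, 0, 4.8, 0, -0.105, 0, 2, 0, 4.8, 0, -0.105, 0, 2, 0, 4.8, 0, -0.105, 0]

```text
time_s: 4.78
position: [0.5557, 0.001, 0.0821]
tool_rot: [[-0.173, -0.002, 0.985], [-0.985, -0.0, -0.173], [0.0, -1.0, -0.002]]
ft_force: [-3.0, -0.2, 0.2]
grip_width: 0.0
```

Request:
move_arm:
  targets: [2, 0, 4.8, 0, -0.105, 0, 2, 0, 4.8, 0, -0.105, 0, 2, 0, 4.8, 0, -0.105, 0, 1, 0, 2.4, 0, -0.052, 0, 0, 0, 0, 0, 0, 0]

```text
time_s: 5.4
position: [0.5726, -0.0066, 0.0822]
tool_rot: [[0.188, -0.0, 0.982], [-0.982, 0.0, 0.188], [-0.0, -1.0, -0.0]]
ft_force: [0.2, -0.2, 0.3]
grip_width: -0.0002
```

```bash
python3 -c "
from h import *
snap(5);g=load('wrist5.npz');rel(g)
import cv2
a=cv2.imread('pics/wrist5.png')[60:384,130:440];cv2.imwrite('pics/w5c.png',cv2.resize(a,None,fx=1.8,fy=1.8,interpolation=2))
"
```

```text
5.4 [ 0.5726 -0.0066  0.0822] [[0.188, -0.0, 0.982], [-0.982, 0.0, 0.188], [-0.0, -1.0, -0.0]] [-12.5  33.   83.5  -0.   63.5 -23.3] [ 0.17 -0.17  0.29] -0.00021499928450078679
axis in tool mm [-44.1  -0.   21.6] yaw -79.16
```

View pics/w5c.png

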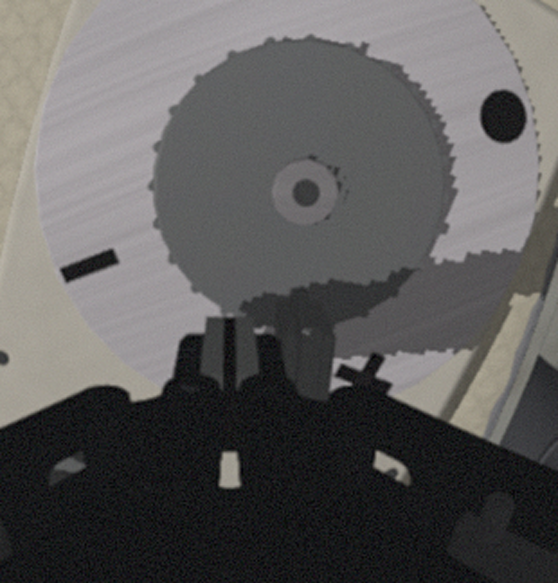

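Request:
move_arm:
  targets: [2, 0, 4.8, 0, -0.105, 0, 2, 0, 4.8, 0, -0.105, 0, 1.3, 0, 3.2, 0, -0.07, 0, 0.7, 0, 1.6, 0, -0.035, 0, 0, 0, 0, 0, 0, 0]

```text
time_s: 6.08
position: [0.5881, -0.008, 0.0823]
tool_rot: [[0.484, 0.0, 0.875], [-0.875, 0.0, 0.484], [-0.0, -1.0, 0.0]]
ft_force: [-0.4, -1.3, 0.2]
grip_width: -0.0002
```

```bash
python3 -c "
from h import *
snap(6,('wrist','side'));g=load('wrist6.npz');rel(g)
import cv2
a=cv2.imread('pics/wrist6.png')[60:384,130:440];cv2.imwrite('pics/w6c.png',cv2.resize(a,None,fx=1.8,fy=1.8,interpolation=2))
"
```

```text
6.125 [ 0.5881 -0.0079  0.0823] [[0.483, 0.0, 0.875], [-0.875, 0.0, 0.483], [-0.0, -1.0, 0.0]] [-12.3  34.3  80.9   0.   64.9 -41.2] [-0.14 -1.01  0.32] 0.00010316208200048899
axis in tool mm [-43.9   0.   21.3] yaw -61.08
```

View pics/w6c.png

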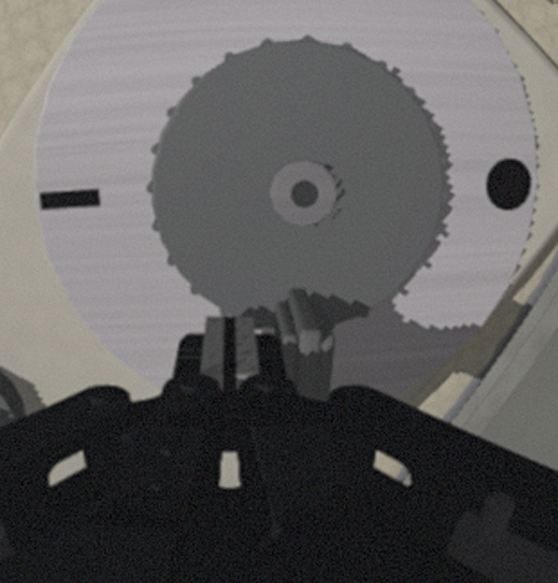

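Request:
move_arm:
  targets: [0, 0, -10, 0, 0, 0, 0, 0, -10, 0, 0, 0, 0, -50, 0, 0, 0, 0, 0, -50, 0, 0, 0, 0, 0, 0, 0, 0, 0, 0]

```text
time_s: 6.8
position: [0.5715, -0.0183, 0.1862]
tool_rot: [[0.484, 0.008, 0.875], [-0.875, -0.002, 0.484], [0.005, -1.0, 0.006]]
ft_force: [0.5, -0.4, -0.6]
grip_width: -0.0005
```

```bash
python3 -c "
from h import *
snap(7,('wrist','side'));g=load('wrist7.npz');rel(g)
import cv2
a=cv2.imread('pics/wrist7.png')[60:280,200:440];cv2.imwrite('pics/w7c.png',cv2.resize(a,None,fx=2.7,fy=2.7,interpolation=2))
"
```

```text
6.85 [ 0.5706 -0.018   0.1837] [[0.484, 0.003, 0.875], [-0.875, -0.001, 0.484], [0.002, -1.0, 0.002]] [-13.7  26.4  76.4   0.   77.  -42.7] [-0.9  -0.59 -0.8 ] 1.598233868958335e-05
axis in tool mm [-44.9   0.   40.8] yaw -61.03
```

View pics/w7c.png

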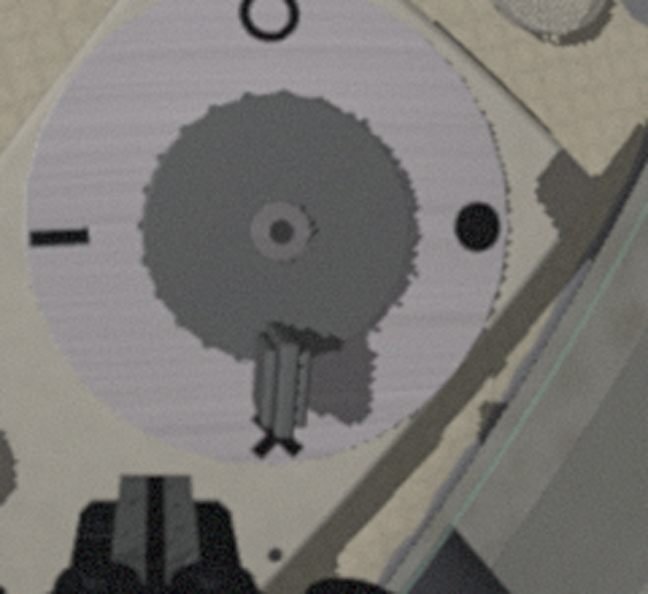

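```bash
python3 -c "
import cv2
a=cv2.imread('pics/wrist7.png')[175:235,280:340];cv2.imwrite('pics/w7d.png',cv2.resize(a,None,fx=10,fy=10,interpolation=2))
"
```

```text
(no output)
```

View pics/w7d.png

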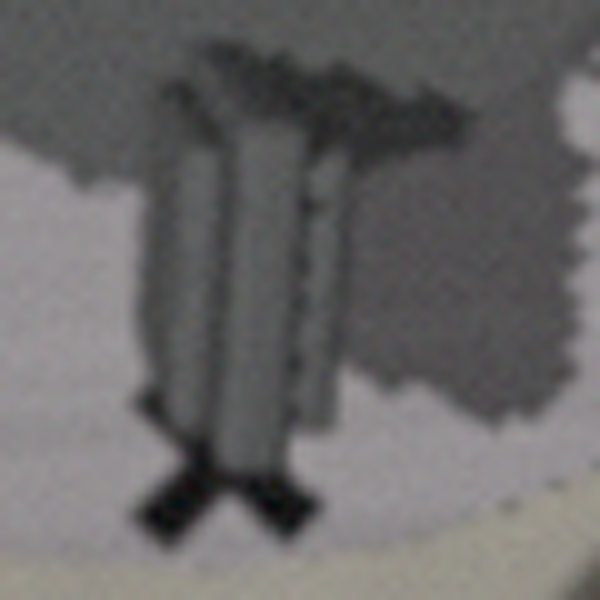

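```bash
python3 -c "
from h import *
g=load('wrist7.npz')
f=lambda p,s=2.7,o=(200,60):((p[0]+.5)/s-.5+o[0],(p[1]+.5)/s-.5+o[1])
M=[wonz(g,f(p),.054) for p in ((477,227),(59,237),(269,13))]
cr=wonz(g,f((228,463),10,(280,175)),.054)
c=(M[1]+M[0])/2;ang=lambda p,c:np.degrees(np.arctan2(p[1]-c[1],p[0]-c[0]))
c4=(M[0]+M[1]+M[2]+cr)/4
print(c,c4)
for c in(c4,):
  print('marks',[(ang(m,c)-o,np.hypot(*(m-c)[:2])) for m,o in zip(M+[cr],(90,-90,180,0))])
  a=wonz(g,f((271,130),10,(280,175)),.094);b=wonz(g,f((251,470),10,(280,175)),.094)
  print('tab',[(ang(p,c),np.hypot(*(p-c)[:2])) for p in(a,b,(a+b)/2)],ang(b,a))
"
```

```text
[0.58613973 0.04160796 0.054     ] [0.58624001 0.04145547 0.054     ]
marks [(np.float64(-58.524290035213994), np.float64(0.07264055498067962)), (np.float64(-58.8119986472156), np.float64(0.07265327935422745)), (np.float64(-58.559207538054736), np.float64(0.07293053940248975)), (np.float64(-58.5498029875897), np.float64(0.07329535731514437))]
tab [(np.float64(-63.73248025138321), np.float64(0.030298804911340686)), (np.float64(-62.66496230566788), np.float64(0.05903755091894843)), (np.float64(-63.02701110245771), np.float64(0.044666440247974795))] -61.539910664416894
```

```bash
python3 -c "
from h import *
snap(8,('wrist','side'))
import cv2
a=cv2.imread('pics/wrist8.png')[175:235,280:340];cv2.imwrite('pics/w8d.png',cv2.resize(a,None,fx=10,fy=10,interpolation=2))
a=cv2.imread('pics/side8.png')[165:215,235:290];cv2.imwrite('pics/d8.png',cv2.resize(a,None,fx=10,fy=10,interpolation=2))
g=load('wrist8.npz');print(wproj(g,[.5862,.0415,.066]))
"
```

```text
6.95 [ 0.5698 -0.0178  0.1814] [[0.484, -0.002, 0.875], [-0.875, 0.0, 0.484], [-0.001, -1.0, -0.001]] [-13.7  26.5  76.6   0.   77.  -42.7] [-0.82 -0.79 -0.06] 0.00023086762896316125
[306.82037032 148.31153803]
```

View pics/w8d.png

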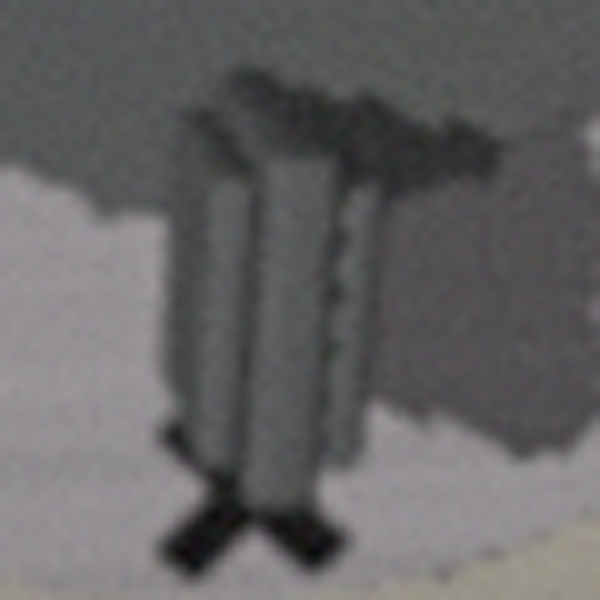

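View pics/d8.png

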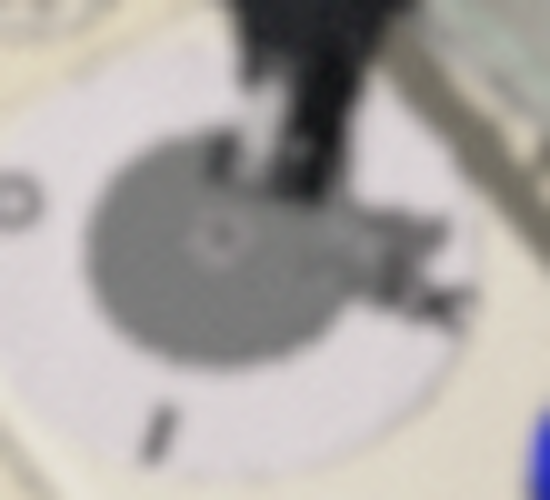

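```bash
cat > meas.py <<'E'
from h import *
import cv2
def marks(g):
    im=g["pixels"].astype(int).max(2);out=[]
    n,l,st,ce=cv2.connectedComponentsWithStats((im<75).astype(np.uint8))
    for i in range(1,n):
        if 30<st[i,4]<1500 and st[i,2]<40 and st[i,3]<40:
            p=wonz(g,ce[i],.054);r=np.hypot(p[0]-.586,p[1]-.0412)
            if .064<r<.082: out.append((p,ce[i],st[i,4]));print(ce[i].round(1),st[i,4],p.round(4),r.round(4),np.degrees(np.arctan2(p[1]-.0412,p[0]-.586)).round(2))
    return out
E
python3 -c "
from meas import *
for n in('wrist1','wrist8'): marks(load(n+'.npz'))
g=load('wrist8.npz');f=lambda p:((p[0]+.5)/10-.5+280,(p[1]+.5)/10-.5+175)
a=wonz(g,f((301,165)),.094);b=wonz(g,f((280,505)),.094)
for c in((.586,.0412),):
  for p in(a,b,(a+b)/2):print(np.degrees(np.arctan2(p[1]-c[1],p[0]-c[0])),np.hypot(p[0]-c[0],p[1]-c[1]))
"
```

```text
[285.   80.3] 184 [0.648  0.0795 0.054 ] 0.0729 31.69
[356.8 140.4] 119 [ 0.6238 -0.0205  0.054 ] 0.0723 -58.51
[226.6 155.1] 97 [0.5483 0.1036 0.054 ] 0.0729 121.16
[299.6 211.2] 47 [0.5232 0.003  0.054 ] 0.0735 -148.69
[301.9  65.7] 162 [0.5481 0.1037 0.054 ] 0.0731 121.24
[379.8 146.1] 233 [0.6481 0.0795 0.054 ] 0.073 31.62
[223.1 149.9] 104 [0.524  0.0037 0.054 ] 0.0724 -148.85
-62.861500737353474 0.03041860117657731
-62.20961783540786 0.058825672467771636
-62.43180885604273 0.04462148795145462
```

```bash
python3 -c "
from h import *
from rig import env
c=np.array([.5855,.0408,.082]);s=env.observe();rel(s)
def T(yaw,z): 
  R=toolR(yaw);return c-R@np.array([-44,0,z])/1000,R
p,R=T(-57.3,36);show(plan(s['position'],np.array(s['tool_rot']),p,R,5))
p2,R2=T(-57.3,21.3);show(plan(p,R,p2,R2,5))
"
```

```text
axis in tool mm [-43.6  -0.   42.1] yaw -61.02
[[0.6, 19.8, 1.8, 0.0004, -0.013, -0.0004], [0.6, 19.8, 1.8, 0.0004, -0.013, -0.0004], [0.6, 19.8, 1.8, 0.0004, -0.013, -0.0004], [0.6, 19.8, 1.8, 0.0004, -0.013, -0.0004], [0.6, 19.8, 1.8, 0.0004, -0.013, -0.0004]]
[[-0.0, 0.0, 2.9, 0.0, 0.0, 0.0], [-0.0, 0.0, 2.9, 0.0, 0.0, 0.0], [-0.0, 0.0, 2.9, 0.0, 0.0, 0.0], [-0.0, 0.0, 2.9, 0.0, 0.0, 0.0], [-0.0, 0.0, 2.9, 0.0, 0.0, 0.0]]
```

Request:
move_arm:
  targets: [0.6, 35, 1.8, 0, -0.013, 0, 0.6, 35, 1.8, 0, -0.013, 0, 0.6, 20, 1.8, 0, -0.013, 0, 0.6, 9, 1.8, 0, -0.013, 0, 0.6, 0, 1.8, 0, -0.013, 0]

```text
time_s: 7.62
position: [0.5797, -0.0157, 0.0827]
tool_rot: [[0.541, -0.001, 0.841], [-0.841, 0.0, 0.541], [-0.001, -1.0, -0.001]]
ft_force: [-0.4, -1.0, 1.5]
grip_width: 0.0002
```

```bash
python3 -c "
from h import *
from rig import env
s=env.observe();rel(s);print(s['position'])"
```

```text
axis in tool mm [-44.4   0.   35.5] yaw -57.25
[ 0.57970565 -0.01573822  0.08272528]
```

Push 14.2 mm in +z, decelerating.

Request:
move_arm:
  targets: [0, 0, 5, 0, 0, 0, 0, 0, 4, 0, 0, 0, 0, 0, 3, 0, 0, 0, 0, 0, 2, 0, 0, 0, 0, 0, 0, 0, 0, 0]

```text
time_s: 8.25
position: [0.5918, -0.0081, 0.0834]
tool_rot: [[0.54, 0.0, 0.841], [-0.841, 0.0, 0.54], [0.0, -1.0, 0.0]]
ft_force: [0.5, -0.2, 0.2]
grip_width: -0.0001
```

```bash
python3 -c "
from h import *
from rig import env
s=env.observe();rel(s);print(s['position'],s['ft_force'])"
```

```text
axis in tool mm [-44.5   0.   21.2] yaw -57.28
[ 0.59176378 -0.00808498  0.08337064] [ 0.49239571 -0.20030286  0.17979162]
```

Request:
move_arm:
  targets: [0, 0, -10, 0, 0, 0, 0, 0, -10, 0, 0, 0, 0, -50, 0, 0, 0, 0, 0, -50, 0, 0, 0, 0, 0, 0, 0, 0, 0, 0]

```text
time_s: 8.88
position: [0.5757, -0.0196, 0.1872]
tool_rot: [[0.54, 0.008, 0.841], [-0.841, -0.002, 0.54], [0.006, -1.0, 0.005]]
ft_force: [0.7, 0.2, -1.2]
grip_width: 0.0002
```

Request:
move_arm:
  targets: [0, 0, 0, 0, 0, 0, 0, 0, 0, 0, 0, 0, 0, 0, 0, 0, 0, 0, 0, 0, 0, 0, 0, 0, 0, 0, 0, 0, 0, 0]

```text
time_s: 9.5
position: [0.5748, -0.019, 0.1831]
tool_rot: [[0.54, -0.0, 0.841], [-0.841, 0.0, 0.54], [-0.0, -1.0, -0.0]]
ft_force: [0.1, 0.7, 0.9]
grip_width: -0.0002
```

```bash
python3 -c "
from meas import *
snap(9);g=load('wrist9.npz');marks(g)
a=cv2.imread('pics/wrist9.png')[155:235,270:350];cv2.imwrite('pics/w9d.png',cv2.resize(a,None,fx=7.5,fy=7.5,interpolation=2))
"
```

```text
9.5 [ 0.5748 -0.019   0.1831] [[0.54, -0.0, 0.841], [-0.841, 0.0, 0.54], [-0.0, -1.0, -0.0]] [-13.7  26.9  75.6   0.   77.5 -46.4] [0.12 0.67 0.86] -0.00018777114494830308
[306.4  65.3] 156 [0.5481 0.1038 0.054 ] 0.0732 121.22
[222.5 144. ] 108 [0.5242 0.0037 0.054 ] 0.0723 -148.74
[378.6 150.2] 230 [0.648  0.0795 0.054 ] 0.0729 31.71
```

View pics/w9d.png

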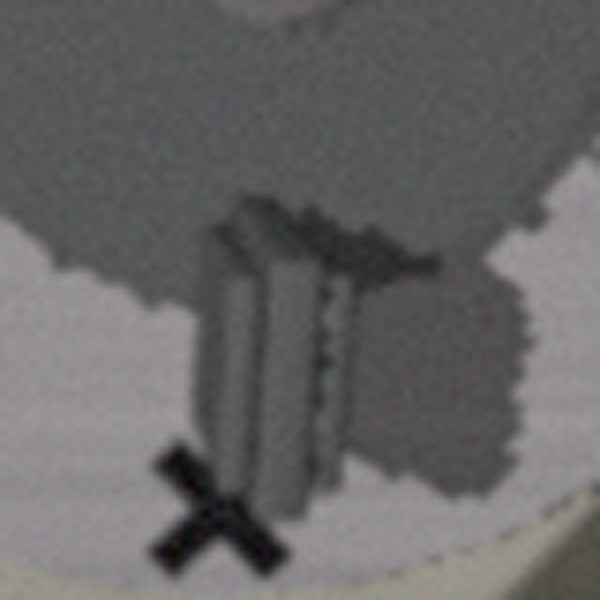

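Request:
move_arm:
  targets: [5, -4, 10, 0, 0.006, 0, 5, -4, 10, 0, 0.006, 0, 5, 0, 10, 0, 0.006, 0, 5, 0, 11, 0, 0.006, 0, 0, 0, 0, 0, 0, 0]

```text
time_s: 10.18
position: [0.6206, -0.014, 0.1908]
tool_rot: [[0.52, -0.001, 0.854], [-0.854, 0.0, 0.52], [-0.0, -1.0, -0.0]]
ft_force: [-0.4, 0.0, 0.4]
grip_width: 0.0002
```

Request:
move_arm:
  targets: [0, 0, 0, 0, 0, 0, 0, 0, 0, 0, 0, 0, 0, 0, 0, 0, 0, 0, 0, 0, 0, 0, 0, 0, 0, 0, 0, 0, 0, 0]

```text
time_s: 10.8
position: [0.6201, -0.0141, 0.1914]
tool_rot: [[0.52, 0.0, 0.854], [-0.854, 0.0, 0.52], [0.0, -1.0, 0.0]]
ft_force: [0.5, 0.6, 0.5]
grip_width: 0.0002
```

```bash
python3 -c "
from meas import *
snap(10);g=load('wrist10.npz');marks(g);rel(g)
print([wproj(g,[.586,.0412,z]).round(1) for z in (.054,.066)])
a=cv2.imread('pics/wrist10.png')[80:280,150:370];cv2.imwrite('pics/w10d.png',cv2.resize(a,None,fx=3,fy=3,interpolation=2))
a=cv2.imread('pics/wrist10.png')[150:220,225:295];cv2.imwrite('pics/w10e.png',cv2.resize(a,None,fx=8,fy=8,interpolation=2))
"
```

```text
10.8 [ 0.6201 -0.0141  0.1914] [[0.52, 0.0, 0.854], [-0.854, 0.0, 0.52], [0.0, -1.0, 0.0]] [-12.2  30.9  67.    0.   82.1 -43.6] [0.5  0.56 0.5 ] 0.00024075636869284653
[256.2  44.1] 147 [0.5479 0.1039 0.054 ] 0.0734 121.32
[334.8 123.9] 248 [0.6481 0.0796 0.054 ] 0.073 31.77
[178.5 124.2] 87 [0.5244 0.004  0.054 ] 0.072 -148.84
axis in tool mm [-64.9  -0.   -1. ] yaw -58.66
[array([256.1, 122.7]), array([256.1, 123. ])]
```

View pics/w10d.png

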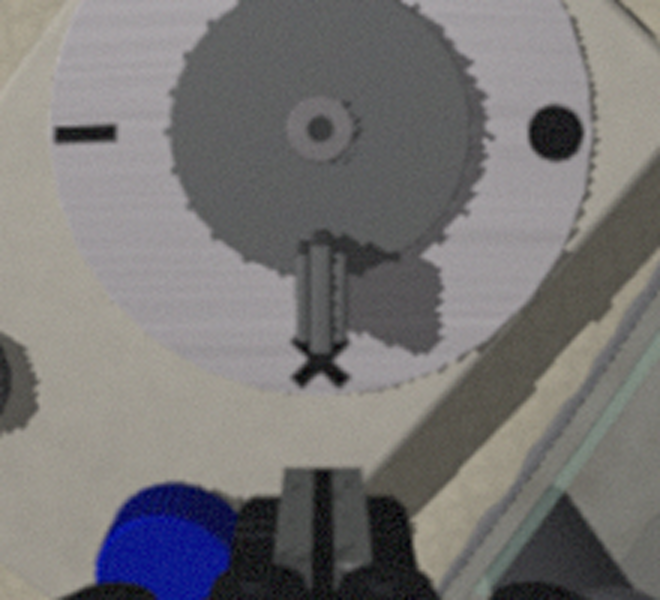

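View pics/w10e.png

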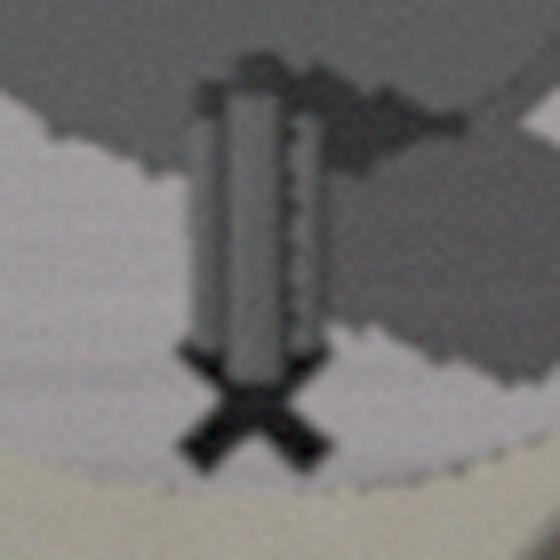

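```bash
python3 -c "
from h import *
from rig import env
s=env.observe();show(plan(s['position'],np.array(s['tool_rot']),[.522,-.09,.165],toolR(-58.6),5))"
```

```text
[[2.8, 5.3, -24.7, -0.0, -0.0002, 0.0], [2.8, 5.3, -24.7, -0.0, -0.0002, 0.0], [2.7, 5.3, -24.7, -0.0, -0.0002, 0.0], [2.7, 5.3, -24.7, -0.0, -0.0002, 0.0], [2.7, 5.3, -24.7, -0.0, -0.0002, 0.0]]
```

Request:
move_arm:
  targets: [2.8, 3, -30, 0, 0, 0, 2.8, 5, -35, 0, 0, 0, 2.8, 8, -30, 0, 0, 0, 2.7, 8, -20, 0, 0, 0, 2.7, 2.5, -8.5, 0, 0, 0]

```text
time_s: 11.48
position: [0.5212, -0.0906, 0.1647]
tool_rot: [[0.519, -0.0, 0.854], [-0.854, 0.0, 0.519], [-0.0, -1.0, -0.0]]
ft_force: [0.7, -0.6, 0.6]
grip_width: 0.0
```

Request:
move_arm:
  targets: [0, 0, 0, 0, 0, 0, 0, 0, 0, 0, 0, 0, 0, 0, 0, 0, 0, 0, 0, 0, 0, 0, 0, 0, 0, 0, 0, 0, 0, 0]

```text
time_s: 12.1
position: [0.522, -0.0899, 0.1648]
tool_rot: [[0.52, 0.0, 0.854], [-0.854, -0.0, 0.52], [0.0, -1.0, 0.0]]
ft_force: [-0.1, -0.3, 0.0]
grip_width: -0.0002
```

```bash
python3 -c "
from meas import *
snap(11);g=load('wrist11.npz')
a=cv2.imread('pics/wrist11.png')[100:300,150:370];cv2.imwrite('pics/w11d.png',cv2.resize(a,None,fx=3,fy=3,interpolation=2))
"
```

```text
12.1 [ 0.522  -0.0899  0.1648] [[0.52, 0.0, 0.854], [-0.854, -0.0, 0.52], [0.0, -1.0, 0.0]] [-22.6  23.7  84.6   0.   71.7 -54. ] [-0.09 -0.28  0.01] -0.00019124209967559598
```

View pics/w11d.png

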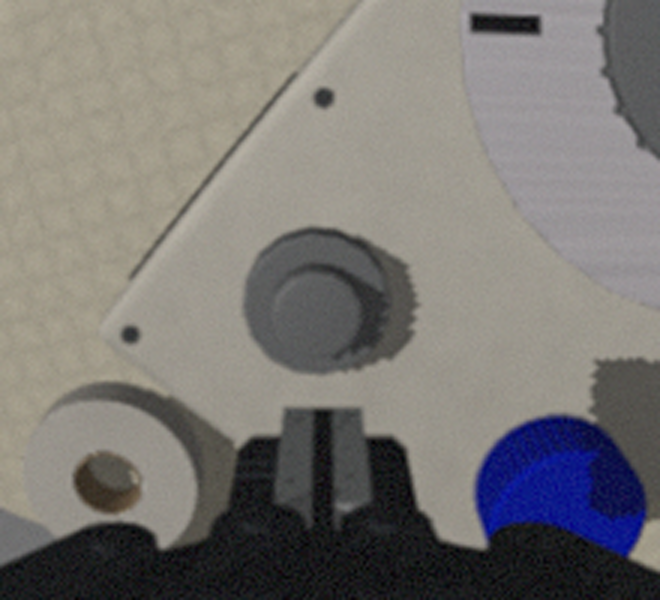

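```bash
python3 -c "
from meas import *
g=load('wrist11.npz')
f=lambda p:((p[0]+.5)/3-.5+150,(p[1]+.5)/3-.5+100)
for z in(.068,.0725):print(wonz(g,f((317,307)),z),[np.linalg.norm(wonz(g,f((272,310)),z)-wonz(g,f((362,310)),z))])
M=g['mount']
for uv in ((255,202),(250,205),(260,200),(255,180),(238,200)):
    o,d=wray(g,uv);ax=np.array(g['tool_rot'])@M[:3,2];print(uv,(o+d/(d@ax)*g['z_map'][uv[1],uv[0]]).round(4))
m=g['z_map'][196:208,249:261];print(np.median(m))
"
```

```text
[ 0.5201602  -0.08865725  0.068     ] [np.float64(0.02443217811642784)]
[ 0.51949245 -0.08751479  0.0725    ] [np.float64(0.023958025447100028)]
(255, 202) [ 0.5193 -0.0877  0.0721]
(250, 205) [ 0.5171 -0.0917  0.0731]
(260, 200) [ 0.5219 -0.0844  0.0716]
(255, 180) [ 0.5111 -0.0743  0.062 ]
(238, 200) [ 0.5078 -0.0962  0.0621]
0.23683926
```

Request:
move_arm:
  targets: [-1.5, 20, -1, 0, 0, 0, -1, 28, -0.4, 0, 0, 0, 0, 18, 0, 0, 0, 0, 0, 9, 0, 0, 0, 0, 0, 0, 0, 0, 0, 0]

```text
time_s: 12.78
position: [0.5194, -0.0887, 0.0897]
tool_rot: [[0.52, -0.0, 0.854], [-0.854, 0.0, 0.52], [-0.0, -1.0, -0.0]]
ft_force: [-0.8, 0.1, -0.6]
grip_width: -0.0001
```

```bash
python3 -c "
from meas import *
snap(12)
a=cv2.imread('pics/wrist12.png')[100:300,150:370];cv2.imwrite('pics/w12d.png',cv2.resize(a,None,fx=3,fy=3,interpolation=2))
"
```

```text
12.775 [ 0.5194 -0.0887  0.0897] [[0.52, -0.0, 0.854], [-0.854, 0.0, 0.52], [-0.0, -1.0, -0.0]] [-22.6  28.8  90.6   0.   60.7 -53.9] [-0.84  0.06 -0.59] -9.319922549319046e-05
```

View pics/w12d.png

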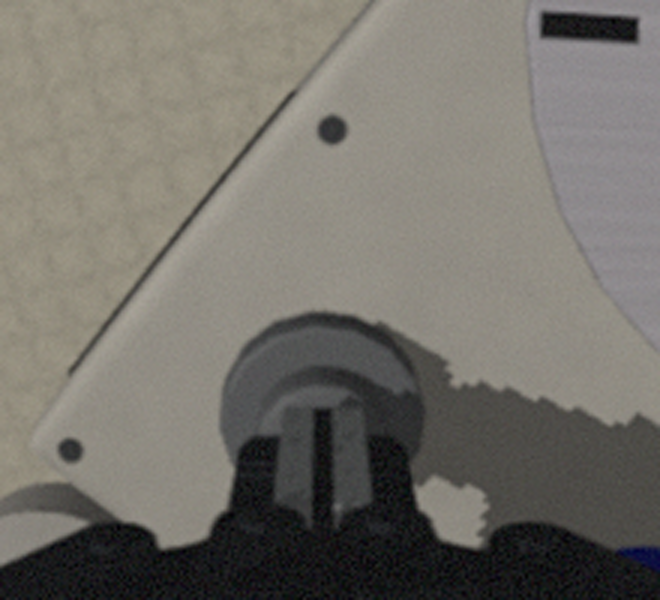

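Request:
move_arm:
  targets: [0, 6, 0, 0, 0, 0, 0, 4, 0, 0, 0, 0, 0, 3, 0, 0, 0, 0, 0, 2, 0, 0, 0, 0, 0, 0, 0, 0, 0, 0]

```text
time_s: 13.45
position: [0.5195, -0.0887, 0.0749]
tool_rot: [[0.52, 0.0, 0.854], [-0.854, -0.0, 0.52], [0.0, -1.0, 0.0]]
ft_force: [-1.0, -0.5, 3.8]
grip_width: -0.0001
```

Request:
move_arm:
  targets: [0, 0.7, 0, 0, 0, 0, 0, 0.7, 0, 0, 0, 0, 0, 0, 0, 0, 0, 0, 0, 0, 0, 0, 0, 0, 0, 0, 0, 0, 0, 0]

```text
time_s: 14.08
position: [0.5195, -0.0887, 0.074]
tool_rot: [[0.52, 0.001, 0.854], [-0.854, -0.0, 0.52], [0.001, -1.0, 0.0]]
ft_force: [-1.3, 0.6, 8.6]
grip_width: 0.0003
```

Request:
move_arm:
  targets: [0, 0.7, 0, 0, 0, 0, 0, 0, 0, 0, 0, 0, 0, 0, 0, 0, 0, 0, 0, 0, 0, 0, 0, 0, 0, 0, 0, 0, 0, 0]

```text
time_s: 14.7
position: [0.5195, -0.0887, 0.0739]
tool_rot: [[0.52, 0.001, 0.854], [-0.854, -0.001, 0.52], [0.001, -1.0, 0.001]]
ft_force: [-3.5, 1.0, 14.4]
grip_width: -0.0
```

Bottomed hard (14.4 N, no more travel). Release and rise.

Request:
move_arm:
  targets: [0, -5, 0, 0, 0, 0, 0, -15, 0, 0, 0, 0, 0, -30, 0, 0, 0, 0, 0, -40, 0, 0, 0, 0, 0, -20, 0, 0, 0, 0]

```text
time_s: 15.32
position: [0.5197, -0.0888, 0.1844]
tool_rot: [[0.52, 0.002, 0.854], [-0.854, -0.001, 0.52], [0.002, -1.0, 0.001]]
ft_force: [-0.1, 0.2, -0.3]
grip_width: 0.0003
```

Request:
move_arm:
  targets: [0, 0, 20, 0, 0, 0, 0, 0, 30, 0, 0, 0, 0, 0, 30, 0, 0, 0, 0, 0, 13, 0, 0, 0, 0, 0, 0, 0, 0, 0]

```text
time_s: 15.95
position: [0.5987, -0.0401, 0.1822]
tool_rot: [[0.521, -0.001, 0.854], [-0.854, 0.0, 0.521], [-0.001, -1.0, -0.001]]
ft_force: [-0.4, -0.7, 0.1]
grip_width: 0.0
```

Request:
move_arm:
  targets: [0, 0, 0, 0, 0, 0, 0, 0, 0, 0, 0, 0, 0, 0, 0, 0, 0, 0, 0, 0, 0, 0, 0, 0, 0, 0, 0, 0, 0, 0]

```text
time_s: 16.58
position: [0.5988, -0.0404, 0.1827]
tool_rot: [[0.52, 0.0, 0.854], [-0.854, -0.0, 0.52], [0.0, -1.0, 0.0]]
ft_force: [-1.2, -0.5, 0.5]
grip_width: -0.0001
```

```bash
python3 -c "
from meas import *
snap(13,('wrist','scene'));g=load('wrist13.npz');marks(g);rel(g)
a=cv2.imread('pics/wrist13.png')[60:260,130:350];cv2.imwrite('pics/w13d.png',cv2.resize(a,None,fx=3.4,fy=3,interpolation=2))
a=cv2.imread('pics/scene13.png')[165:265,190:340];cv2.imwrite('pics/s13.png',cv2.resize(a,None,fx=5,fy=5,interpolation=2))
"
```

```text
16.625 [ 0.5988 -0.0404  0.1827] [[0.52, -0.0, 0.854], [-0.854, -0.0, 0.52], [-0.0, -1.0, -0.0]] [-15.1  29.3  71.4  -0.   79.3 -46.5] [-0.09 -0.07  0.06] 0.00021727533144547565
[292.6  30.9] 148 [0.5482 0.1038 0.054 ] 0.0732 121.14
[370.4 113.8] 239 [0.648  0.0797 0.054 ] 0.073 31.83
[210.  110.5] 96 [0.5239 0.0037 0.054 ] 0.0725 -148.88
[290.4 191. ] 180 [ 0.6237 -0.0215  0.054 ] 0.0732 -58.95
axis in tool mm [-76.3  -0.   30.9] yaw -58.67
```

View pics/w13d.png

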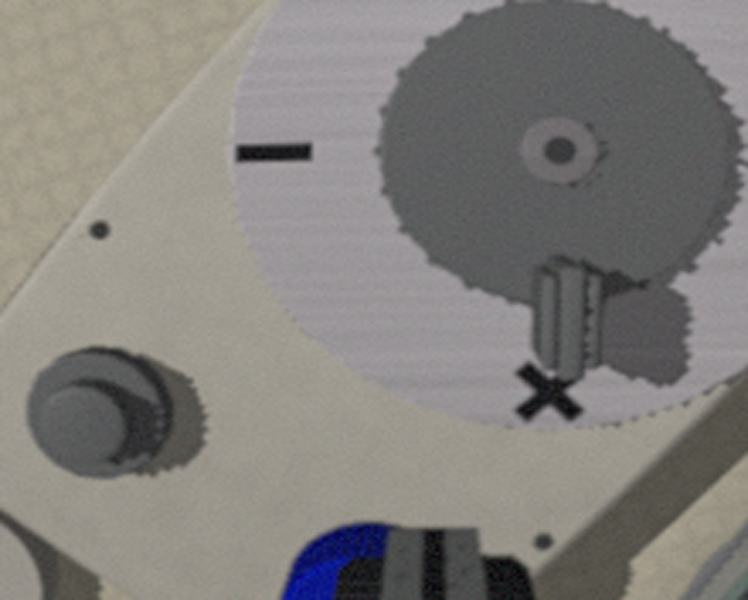

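View pics/s13.png

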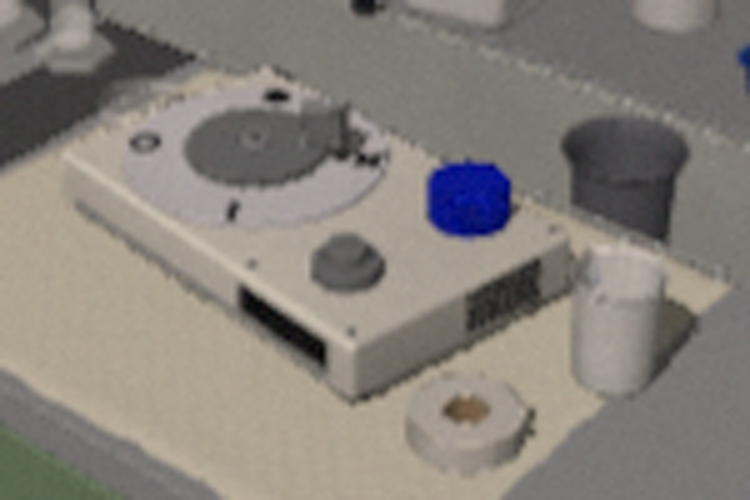

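```bash
python3 -c "
from rig import env
print(env.close_job())"
```

```text
the job is handed in; nothing more can be done
None
```

I pushed the turret tab about 102° counter-clockwise with the shut fingertips, so its pointer now stands at the cross. I then pressed the reading key fully, released it, and handed the job in at about 16.6 s.

- **Pointer:** seen from above along its own line, the tab's middle plane and the cross centre agreed to within about 0.5°. A first push stopped about 4° short, so I corrected it before pressing the key.
- **Key:** the spring force was about 4 N. It then stopped hard at 14.4 N with no more travel, and the last wrist and scene pictures show it up again.
- **Surroundings:** the ring marks measured the same before and after, within about 0.5°. The photometer, cap, tape and beaker look unmoved in the scene view. I did not measure each bystander again, and the petri dish, sample bottle and flask were not looked at closely at the end.
- **Arm:** it finished with the fingertips well above everything, and the force reading was near zero.

One disagreement: the early side and scene estimates of the key's position differed by several millimetres. I used the close wrist view instead, and the fingertip looked centred on the key before I pressed.

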